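# Cover the die set and clip it down corner to corner

## Task

Lift the aluminium cover by its handle and set it down over the die set, without dropping it, so that its flange lies flat on the board. Then snap the four hinged clips fully down over the flange one at a time in opposite-corner order: any one first, then the one diagonally across, then the other two. Leave the other things on the bench where they are.

Things in the scene. Friction and masses are not known exactly. Their poses are not given: they have to be found in the camera images.
- board: plywood transit board fixed to the bench, a steel die set in its middle; 200 (x) x 250 (y) x 30 mm. Origin: centre of its underside, x away from the robot, y left, turned up to 0.3 rad. The cover's place is centred over the origin, long side along x (either way round), underside on the board's top, z = 30 mm. Four clips are hinged along its two long (left and right) edges
- die_top (a point): top centre of the die set, 106 mm above the board's underside (screw heads 2 mm more); axes as the board's. Die set 120 x 62 mm, on a plinth that locates the cover: 146 (x) x 86 (y) mm up to 8 mm above the board's top, then 140 x 80 mm up to 14 mm
- cover: loose open-bottomed sheet-aluminium cover, 0.35 to 0.7 kg, upright on the bench at first. Origin: centre of its underside, z up, long side along x, turned up to 0.3 rad. Body 160 x 100 mm, 112 mm high, wall 4 mm, so 152 x 92 mm inside (3 mm play each side over the plinth); flat flange round the bottom, 190 x 150 mm over all, 6 mm thick; black bridge handle on top
- cover_bar (a point): centre of the cover's handle bar, 147 mm above the cover's underside; axes as the cover's. Bar 110 (along x) x 14 (along y) x 12 mm, 29 mm free height beneath it between two feet at x = -48 and 48 mm
- clip_near_left (a joint): angle of the near left clip (rad): 0 = leaning outward 10 degrees past upright (open; found within 0.15 of it; stop at -0.2), 0.18 = upright, grows inward to 1.75 = flat and level over the flange (closed, a stop). Stiff hinge: up to 0.22 N m to turn; let go between about 0.55 and 1.3 it springs back to about 0.5; past about 1.55 an over-centre spring snaps it shut
- clip_near_left_hinge (a point): middle of that clip's hinge axis, on the board at x = -50, y = +115 mm, z = 40 mm; axes as the board's (the hinge axis is x). The clip is a flat steel plate 57 mm long out from the hinge, 36 mm wide, 4 mm thick; its outer face (the upper one when closed) is 1.5 mm from the hinge axis
- clip_near_left_tip (a point): middle of the free end of that clip, 57 mm from its hinge axis; when closed it is 8 mm short of the cover's upright wall, which rises 106 mm above the flange
- clip_near_right (a joint): angle of the near right clip (rad): 0 = leaning outward 10 degrees past upright (open; found within 0.15 of it; stop at -0.2), 0.18 = upright, grows inward to 1.75 = flat and level over the flange (closed, a stop). Stiff hinge: up to 0.22 N m to turn; let go between about 0.55 and 1.3 it springs back to about 0.5; past about 1.55 an over-centre spring snaps it shut
- clip_near_right_hinge (a point): middle of that clip's hinge axis, on the board at x = -50, y = -115 mm, z = 40 mm; axes as the board's (the hinge axis is x). The clip is a flat steel plate 57 mm long out from the hinge, 36 mm wide, 4 mm thick; its outer face (the upper one when closed) is 1.5 mm from the hinge axis
- clip_near_right_tip (a point): middle of the free end of that clip, 57 mm from its hinge axis; when closed it is 8 mm short of the cover's upright wall, which rises 106 mm above the flange
- clip_far_left (a joint): angle of the far left clip (rad): 0 = leaning outward 10 degrees past upright (open; found within 0.15 of it; stop at -0.2), 0.18 = upright, grows inward to 1.75 = flat and level over the flange (closed, a stop). Stiff hinge: up to 0.22 N m to turn; let go between about 0.55 and 1.3 it springs back to about 0.5; past about 1.55 an over-centre spring snaps it shut
- clip_far_left_hinge (a point): middle of that clip's hinge axis, on the board at x = +50, y = +115 mm, z = 40 mm; axes as the board's (the hinge axis is x). The clip is a flat steel plate 57 mm long out from the hinge, 36 mm wide, 4 mm thick; its outer face (the upper one when closed) is 1.5 mm from the hinge axis
- clip_far_left_tip (a point): middle of the free end of that clip, 57 mm from its hinge axis; when closed it is 8 mm short of the cover's upright wall, which rises 106 mm above the flange
- clip_far_right (a joint): angle of the far right clip (rad): 0 = leaning outward 10 degrees past upright (open; found within 0.15 of it; stop at -0.2), 0.18 = upright, grows inward to 1.75 = flat and level over the flange (closed, a stop). Stiff hinge: up to 0.22 N m to turn; let go between about 0.55 and 1.3 it springs back to about 0.5; past about 1.55 an over-centre spring snaps it shut
- clip_far_right_hinge (a point): middle of that clip's hinge axis, on the board at x = +50, y = -115 mm, z = 40 mm; axes as the board's (the hinge axis is x). The clip is a flat steel plate 57 mm long out from the hinge, 36 mm wide, 4 mm thick; its outer face (the upper one when closed) is 1.5 mm from the hinge axis
- clip_far_right_tip (a point): middle of the free end of that clip, 57 mm from its hinge axis; when closed it is 8 mm short of the cover's upright wall, which rises 106 mm above the flange
- bushing: stepped steel bushing, 48 mm wide, 50 mm high; a bystander, to be left alone. Origin: its underside
- hammer: hammer lying on the bench; a bystander, to be left alone. Origin: underside of the tool
- clamp: orange strap clamp with a nut, 110 x 30 x 38 mm; a bystander, to be left alone. Origin: its underside
- wrench: steel wrench lying on the bench; a bystander, to be left alone. Origin: underside of the tool
- oil: closed white plastic oil bottle, 60 mm wide, 150 mm high; a bystander, to be left alone. Origin: its underside
- tray: open grey plastic tray, 120 x 180 x 45 mm; a bystander, to be left alone. Origin: its underside
- mug: white mug, 80 mm wide, 90 mm high; a bystander, to be left alone. Origin: its underside

How it is judged:
By the outcome, as a careful person would: the job done as asked, in the order asked, and still so for the second after the job is handed in, with the robot touching nothing.
It also fails if it takes over 70 s, if anything falls off the work surface, if the arm or the gripper's body presses on something with over 40 N, if the wrist force passes 120 N, or if a joint passes its speed limit or range.

## Robot

A 6-joint arm with a two-finger parallel gripper is mounted at the origin on the work surface. World frame = base frame: x ahead of the robot, y to its left, z up, the work surface at z = 0. Lengths are in mm, angles in degrees, forces in N, time in s.
With the tool pointing down it reaches from about 275 to 850 mm from the base axis. Payload 5.2 kg.
Tool frame: the origin (TCP) lies at the very end of the fingers, on their centre line; the grasp point (between the pads) lies 19 mm behind it; z points along the fingers, y is the line along which they close (so a half turn about z gives the same grasp; the last joint's range is limited). The gripper opens to 85 mm and grips with 20 to 120 N. Pads are 22 mm wide; open, the fingers measure 114 mm over their backs; the gripper's body (76 mm by 85 mm) begins 54 mm behind the grasp point. The pads swing forward as they close: fully open they stand 13 mm farther back than shut.
Start: joints at [64.183, 14.817, 87.949, -0, 77.235, -11.62], TCP at [134.877, 533.21, 231.31] pointing down, gripper open.
Joint ranges: [-179.93, 179.93], [-52.35, 119.4], [10.71, 147.94], [-69.91, 249.91], [12.55, 155.21], [-178.61, 178.61]. Speed limits (degrees/s): [147.25, 147.25, 180, 180, 180, 180].

## Interface

Orientations are given as [roll, pitch, yaw] about the fixed x, y, z axes, in that order (R = Rz(yaw) Ry(pitch) Rx(roll)).
In Python, from plant import read_state, capture, hand_in gives the robot as it stands.
- The arm moves only by the tool carry_out, never from a script. Its argument "increments" is a list that holds one entry, the list of rows, each a list of 6 numbers: the shift along the tool's x, y, z in units of 50 mm (1.0 is 50 mm), then the turn, a rotation vector about the tool's x, y, z in rad. A call has 1 to 10 rows; each row shifts and turns the commanded pose from where the row before left it, along the tool's axes as they then stand; what a row does not reach is not made up. A row lasts 1/8 s, in which the tool goes at most 62.5 mm and 10.7 degrees, less where a joint would pass 70% of its speed; a pose out of reach is approached as far as the arm can. A call is refused whole if a number of a shift passes 1 or a number of a turn 0.188, either way. A call with a gripper value outside its range is refused whole. "hand" is the opening, from -1 (shut) to 1 (fully open), set as the call begins (left out, the last holds). The fingers move at their own pace and stop on an object; "grip_force" is the grip in N (left out, the last holds). Time passes only in rows, so rows that do not move let the fingers close. It gives the time, the measured TCP pose, the force, the opening and the grip force at its end, in the units of the state.
- read_state(): the state, without advancing time (a new reading comes with each control period).
- capture(name): name is "scene" or "top"; returns a dict with "frame" (480x640x3 uint8, red, green, blue), "fov_y" (degrees; the focal length in pixels is half the picture's height over the tangent of half this angle, whatever the lens; pixels are square), "cx", "cy" (the principal point, pixels), "dist_coeffs" ([k1, k2, p1, p2, k3] as OpenCV has them; the pictures are not rectified), "xyz" and "orientation" of the camera in the world. Camera axes: x right, y down, z forward; pixel columns grow to the right and rows downward; lengths in mm; the calibration is good to about 2 mm. A picture is of the moment at which its call begins. There is no depth.
- hand_in(): hands the job in; it is judged then, once.
The state is a dict: "time_s": time; "q": joint angles; "qd": joint speeds; "joint_efforts": joint torques, N m; "eef_pos": TCP position; "tool_rot": TCP orientation; "contact_force": force on the tool from outside, world axes, zero at the start; "torque": the same for the moment, N m; "finger_gap": opening from 0.0 (shut) to 1.0 (fully open); "gripper_force": force on a finger pad.
Only numpy, scipy, OpenCV 4.12 (cv2) and the standard library are available. Lean on these libraries where they do the work, as an engineer would, in place of code of your own. Each camera call takes 0.05 s, during which the arm holds its last target. There are 200 camera calls.

## Working session

There is one attempt and no reset: what is moved stays moved. The work goes in short steps, Python scripts to look and compute and a tool call to move; the robot and the scene stay as the last step left them, time stands still between calls to the robot, and variables do not carry over. Pictures are saved under pics/ and viewed, at most 10 in all, crops included, and the job is handed in when it is done.

Besides the shell and the picture viewer there is one more tool, called after "Call:" as name([rows], argument=value, ...), one row to a line, values as JSON. carry_out: Moves the arm, as the interface text tells. Its arguments: {"type":"object","properties":{"increments":{"type":"array","items":{"type":"array","items":{"type":"array","items":{"type":"number"}}}},"hand":{"type":"number"},"grip_force":{"type":"number"}},"required":["increments"]}

```bash
mkdir -p pics; cat > h.py <<'E'
import numpy as np, cv2
from scipy.spatial.transform import Rotation as R
from plant import read_state, capture, hand_in
def cam(c):
    f=240/np.tan(np.radians(c["fov_y"])/2)
    K=np.array([[f,0,c["cx"]],[0,f,c["cy"]],[0,0,1.]])
    return K,np.array(c["dist_coeffs"],float),R.from_euler('xyz',c["orientation"],degrees=True).as_matrix(),np.array(c["xyz"],float)
def ray(c,uv):
    K,d,Rm,t=cam(c)
    p=cv2.undistortPoints(np.array(uv,float).reshape(-1,1,2),K,d).reshape(-1,2)
    return t,np.c_[p,np.ones(len(p))]@Rm.T
def onplane(c,uv,z):
    t,D=ray(c,uv); return t+D*((z-t[2])/D[:,2])[:,None]
def proj(c,P):
    K,d,Rm,t=cam(c)
    return cv2.projectPoints((np.array(P,float).reshape(-1,3)-t)@Rm,np.zeros(3),np.zeros(3),K,d)[0].reshape(-1,2)
E
python3 - <<'E'
from h import *
for n in ("scene","top"):
    c=capture(n); print({k:v for k,v in c.items() if k!="frame"})
    cv2.imwrite(f"pics/{n}0.png",c["frame"][:,:,::-1])
print(read_state())
E
```

```text
{'fov_y': 55.58334926438538, 'cx': 326.772172624891, 'cy': 237.16105060343477, 'dist_coeffs': array([0.0039408, 0.       , 0.       , 0.       , 0.       ]), 'xyz': array([1048.98400816,   26.66235959,  792.23052079]), 'orientation': array([-1.43021797e+02,  5.25251632e-02,  9.58042196e+01])}
{'fov_y': 55.144005703944785, 'cx': 324.353974987442, 'cy': 234.02631316763268, 'dist_coeffs': array([-0.10064042,  0.        ,  0.        ,  0.        ,  0.        ]), 'xyz': array([ 350.82716169,   -2.96760733, 1074.22199798]), 'orientation': array([-170.41814776,   -1.27998934,  -89.94650368])}
{'time_s': 0.1, 'q': array([ 6.41831903e+01,  1.48550281e+01,  8.80046588e+01, -4.27395330e-04,
        7.72353272e+01, -1.16208608e+01]), 'qd': array([-0.01743104, -0.02965583, -0.23838688,  0.0720749 , -0.00812235,
       -0.07611879]), 'joint_efforts': array([ 9.93316426e-04, -4.46958303e+01, -2.91250384e+01, -3.44882656e-04,
        6.03214663e-03, -6.06080349e-06]), 'eef_pos': array([134.66132472, 532.76897396, 230.55939211]), 'tool_rot': array([-1.79906849e+02, -1.87309985e-02,  1.65804131e+02]), 'contact_force': array([ 0.00995136, -0.54393467,  0.00923656]), 'torque': array([ 0.04146845, -0.04036939, -0.03230298]), 'gripper_force': 0.0, 'finger_gap': 1.0027355996294582}
```

View pics/scene0.png

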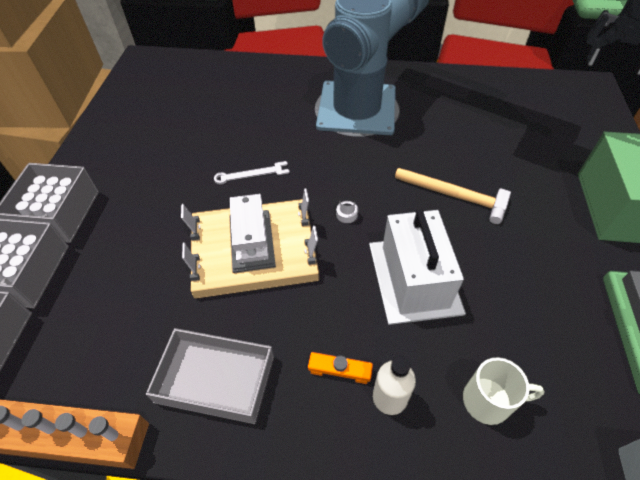

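View pics/top0.png

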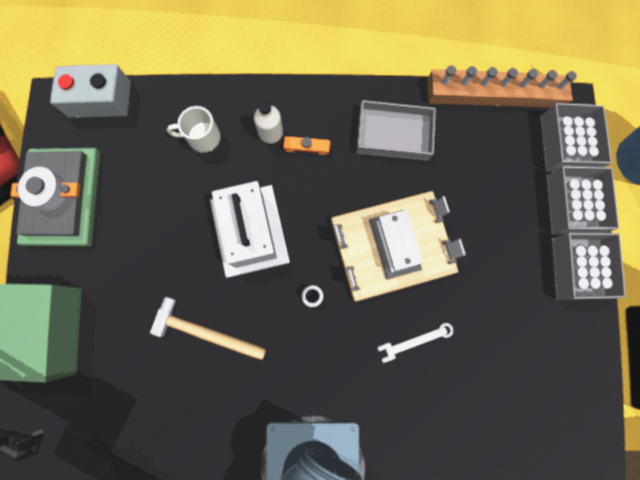

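The top view shows the cover near (250,230) with its black bar from (235,197) to (245,245). The board is near (395,245), and its four clips stand open. The bushing at (313,296) lies between them, and the hammer and wrench are nearer the robot. Next I'll measure the cover and board.

```bash
python3 - <<'E'
from h import *
def big(m,roi):
    z=np.zeros_like(m);x0,y0,x1,y1=roi;z[y0:y1,x0:x1]=m[y0:y1,x0:x1]
    cs=cv2.findContours(z,cv2.RETR_EXTERNAL,cv2.CHAIN_APPROX_NONE)[0]
    return max(cs,key=cv2.contourArea).reshape(-1,2)
def rect(P,n):
    (cx,cy),(w,h),a=cv2.minAreaRect(P[:,:2].astype(np.float32))
    print(n,"c",np.round([cx,cy],1),"size",np.round([w,h],1),"ang",round(a,2))
rois={"top":dict(board=(320,180,480,310),cover=(200,170,300,285),bar=(225,188,256,250),die=(368,200,425,282)),
"scene":dict(board=(180,185,325,300),cover=(362,205,470,325),bar=(410,208,442,272),die=(225,190,270,262))}
for n in ("top","scene"):
    c=capture(n);f=c["frame"];hsv=cv2.cvtColor(f,cv2.COLOR_RGB2HSV);g=cv2.cvtColor(f,cv2.COLOR_RGB2GRAY)
    r=rois[n];H,S,V=cv2.split(hsv)
    wood=((H>10)&(H<30)&(S>60)&(V>60)).astype(np.uint8)*255
    top=((H>10)&(H<30)&(S>60)&(V>190)).astype(np.uint8)*255
    b=big(wood,r["board"]); rect(onplane(c,b,30),n+" board wood@30")
    b2=big(top,r["board"]); rect(onplane(c,b2,30),n+" board bright@30")
    cv_=big(((g>100)).astype(np.uint8)*255,r["cover"]); rect(onplane(c,cv_,6),n+" cover sil@6")
    k=big((g<70).astype(np.uint8)*255,r["bar"]); P=onplane(c,k,150); rect(P,n+" bar@150")
    d=big(((S<40)&(g>150)).astype(np.uint8)*255,r["die"]); rect(onplane(c,d,106),n+" die@106")
    o=f[:,:,::-1].copy()
    for q,col in((b2,(0,0,255)),(cv_,(255,0,0)),(k,(0,255,0)),(d,(255,0,255))): cv2.polylines(o,[q.reshape(-1,1,2)],1,col,1)
    x0,y0,x1,y1=(195,165,485,315) if n=="top" else (175,180,475,330)
    globals()["o_"+n]=cv2.resize(o[y0:y1,x0:x1],(580,300) if n=="top" else (600,300),interpolation=cv2.INTER_CUBIC)
W=np.zeros((600,600,3),np.uint8);W[:300,:580]=o_top;W[300:]=o_scene;cv2.imwrite("pics/seg.png",W)
E
```

```text
top board wood@30 c [ 503.3 -187.2] size [204.9 255.1] ang 15.42
top board bright@30 c [ 503.6 -188.2] size [198.5 248.8] ang 15.4
top cover sil@6 c [548.7 153.7] size [213.7 154.7] ang 13.49
top bar@150 c [537.3 149.1] size [108.6  12.4] ang 13.62
top die@106 c [ 505.  -196.2] size [124.7  95.3] ang 14.49
scene board wood@30 c [ 511.7 -184.6] size [220.1 252.8] ang 15.32
scene board bright@30 c [ 505.1 -186.8] size [200.4 248.1] ang 15.36
scene cover sil@6 c [504.4 154.9] size [265.2 174.5] ang 13.61
scene bar@150 c [549.2 158.8] size [134.5  58.2] ang 5.75
scene die@106 c [ 504.7 -186.1] size [123.5  65.1] ang 14.07
```

View pics/seg.png

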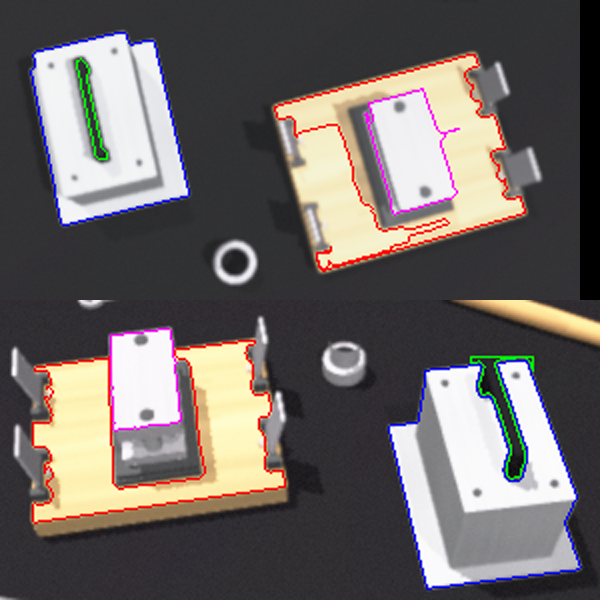

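The overlay outlines the board top at yaw 15.4° and the bar cleanly in the top view. I'll refine the cover using its top face at z = 112 in both views, then move.

```bash
cat >> h.py <<'E'
def top_face(c,roi,z,thr):
    g=cv2.cvtColor(c["frame"],cv2.COLOR_RGB2GRAY);m=np.zeros_like(g);x0,y0,x1,y1=roi
    m[y0:y1,x0:x1]=(g[y0:y1,x0:x1]>thr)*255
    m=cv2.morphologyEx(m,cv2.MORPH_OPEN,np.ones((3,3)))
    k=max(cv2.findContours(m,cv2.RETR_EXTERNAL,cv2.CHAIN_APPROX_NONE)[0],key=cv2.contourArea).reshape(-1,2)
    P=onplane(c,k,z)[:,:2].astype(np.float32); return k,cv2.minAreaRect(P)
def delta(pos,yaw,tilt=0):
    "shift (units) in present tool axes and rotvec (rad, tool) to reach pos with roll 180+tilt, yaw"
    s=read_state();A=R.from_euler('xyz',s["tool_rot"],degrees=True)
    B=R.from_euler('xyz',[180+tilt,0,yaw],degrees=True)
    print("at",np.round(s["eef_pos"],1),np.round(s["tool_rot"],2),"shift",np.round(A.inv().apply(np.array(pos)-s["eef_pos"])/50,3),"rot",np.round((A.inv()*B).as_rotvec(),3))
E
python3 - <<'E'
from h import *
c=capture("top");s=capture("scene")
for t in (215,225,235,245):
    print(t,top_face(c,(205,175,272,262),112,t)[1],top_face(s,(384,208,465,292),112,t)[1])
# scene: bar dark inside face; bar end pixels
for cc,roi in ((c,(225,188,256,250)),(s,(411,222,440,272))):
    g=cv2.cvtColor(cc["frame"],cv2.COLOR_RGB2GRAY);x0,y0,x1,y1=roi
    m=np.zeros_like(g);m[y0:y1,x0:x1]=(g[y0:y1,x0:x1]<50)*255
    ys,xs=np.nonzero(m);P=onplane(cc,np.c_[xs,ys],153);print("bar",P.mean(0),cv2.minAreaRect(P[:,:2].astype(np.float32)))
for cc in (c,s): print(np.round(proj(cc,[[504.3,-187.4,30],[542,151,153]]),1))
delta([538,150,231],193.6)
E
```

```text
215 ((539.1475830078125, 152.52325439453125), (159.25479125976562, 101.32402038574219), 13.590649604797363) ((540.91552734375, 152.95716857910156), (159.4586944580078, 99.75721740722656), 13.56684398651123)
225 ((539.5035400390625, 152.2309112548828), (158.44168090820312, 100.04820251464844), 13.782525062561035) ((541.1080932617188, 152.98928833007812), (158.7176055908203, 99.37966918945312), 13.510819435119629)
235 ((539.7369384765625, 152.02064514160156), (156.98951721191406, 98.20570373535156), 13.597821235656738) ((541.0016479492188, 152.9156494140625), (157.78509521484375, 98.3457260131836), 13.52583122253418)Traceback (most recent call last):
  File "<stdin>", line 4, in <module>
  File "h.py", line 21, in top_face
    k=max(cv2.findContours(m,cv2.RETR_EXTERNAL,cv2.CHAIN_APPROX_NONE)[0],key=cv2.contourArea).reshape(-1,2)
      ~~~^^^^^^^^^^^^^^^^^^^^^^^^^^^^^^^^^^^^^^^^^^^^^^^^^^^^^^^^^^^^^^^^^^^^^^^^^^^^^^^^^^^^
ValueError: max() iterable argument is empty
```

Call:
carry_out([
  [[-0.8, -0.45, 0, 0, 0, 0], [-0.8, -0.45, 0, 0, 0, 0], [-0.8, -0.45, 0, 0, 0, 0], [-0.8, -0.45, 0, 0, 0, 0], [-0.8, -0.45, 0, 0, 0, 0], [-0.8, -0.45, 0, 0, 0, 0], [-0.8, -0.45, 0, 0, 0, 0], [-0.8, -0.45, 0, 0, 0, 0], [-0.8, -0.45, 0, 0, 0, 0], [-0.8, -0.45, 0, 0, 0, 0]],
], hand=1)

```text
time_s: 1.55
eef_pos: [468.4, 215.8, 231.4]
tool_rot: [180.0, 0.0, 165.8]
contact_force: [-0.5, 0.1, -0.0]
finger_gap: 0.997
gripper_force: 0.0
```

Call:
carry_out([
  [[-0.86, -0.45, 0, 0, 0, 0], [-0.87, -0.44, 0, 0, 0, 0], [0, 0, 0, 0, 0, -0.162], [0, 0, 0, 0, 0, -0.162], [0, 0, 0, 0, 0, -0.161], [0, 0, 0, 0, 0, 0], [0, 0, 0, 0, 0, 0]],
])

```text
time_s: 2.42
eef_pos: [540.4, 152.7, 231.3]
tool_rot: [180.0, -0.0, -166.6]
contact_force: [-0.7, 0.0, -0.1]
finger_gap: 1.0
gripper_force: 0.0
```

```bash
python3 -c "
from h import *
delta([540.2,152.6,128],193.6)"
```

```text
at [540.4 152.7 231.3] [ 180.     -0.   -166.59] shift [ 0.004 -0.     2.066] rot [ 0.    -0.    -0.003]
```

Call:
carry_out([
  [[0, 0, 0.5, 0, 0, 0], [0, 0, 0.5, 0, 0, 0], [0, 0, 0.5, 0, 0, 0], [0, 0, 0.37, 0, 0, 0], [0, 0, 0.2, 0, 0, -0.003], [0, 0, 0, 0, 0, 0], [0, 0, 0, 0, 0, 0]],
])

```text
time_s: 3.3
eef_pos: [541.0, 152.7, 128.7]
tool_rot: [-180.0, 0.1, -166.3]
contact_force: [-0.7, 0.1, 0.1]
finger_gap: 1.001
gripper_force: 0.0
```

Call:
carry_out([
  [[0, 0, 0, 0, 0, 0], [0, 0, 0, 0, 0, 0], [0, 0, 0, 0, 0, 0], [0, 0, 0, 0, 0, 0], [0, 0, 0, 0, 0, 0], [0, 0, 0, 0, 0, 0], [0, 0, 0, 0, 0, 0], [0, 0, 0, 0, 0, 0]],
], hand=-1, grip_force=80)

```text
time_s: 4.3
eef_pos: [540.6, 152.3, 128.0]
tool_rot: [-180.0, 0.0, -166.2]
contact_force: [-0.1, -3.7, 3.4]
finger_gap: 0.148
gripper_force: 78.5
```

```bash
python3 -c "
from h import *
s=read_state();print(s)
c=capture('top');cv2.imwrite('pics/g.png',cv2.resize(c['frame'][150:310,180:420,::-1],(720,480)))"
```

```text
{'time_s': 4.3, 'q': array([ 4.37542940e+00,  2.10878338e+01,  9.44719833e+01, -2.82729025e-02,
        6.44170049e+01, -9.93722813e+01]), 'qd': array([ 0.0656216 , -0.11200214, -0.09182631,  0.12397666, -0.10964691,
       -0.06982939]), 'joint_efforts': array([ 1.99353330e+00, -4.60879111e+01, -2.49526995e+01,  1.09518897e+00,
       -6.90704584e-02, -7.98215624e-03]), 'eef_pos': array([540.61973777, 152.33097516, 128.04682208]), 'tool_rot': array([-1.79971060e+02,  1.87123239e-02, -1.66240081e+02]), 'contact_force': array([-0.14628629, -3.69461668,  3.3732888 ]), 'torque': array([-0.59401531, -0.02911741, -0.02859981]), 'gripper_force': 78.48294496536255, 'finger_gap': 0.14767737607841258}
```

View pics/g.png

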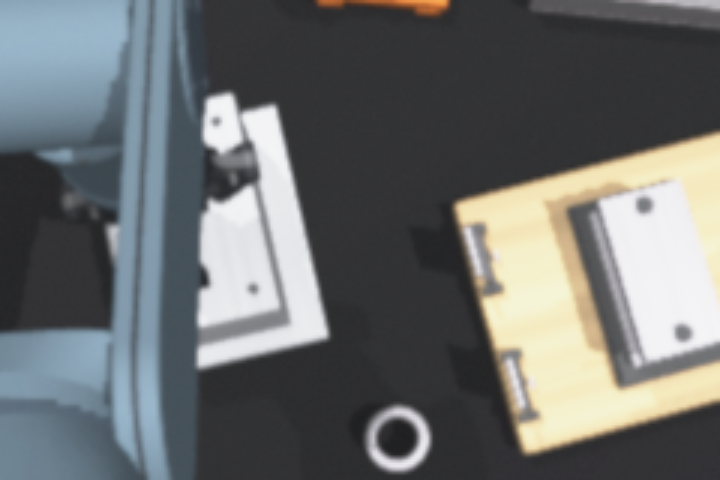

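The fingers are closed on the bar, at a gap of about 13 mm and 78 N. Next I lift.

Call:
carry_out([
  [[0, 0, -0.15, 0, 0, 0], [0, 0, -0.3, 0, 0, 0], [0, 0, -0.4, 0, 0, 0], [0, 0, -0.4, 0, 0, 0], [0, 0, -0.4, 0, 0, 0], [0, 0, -0.4, 0, 0, 0], [0, 0, -0.35, 0, 0, 0], [0, 0, -0.25, 0, 0, 0], [0, 0, 0, 0, 0, 0], [0, 0, 0, 0, 0, 0]],
])

```text
time_s: 5.6
eef_pos: [539.9, 152.7, 259.6]
tool_rot: [180.0, -0.1, -166.2]
contact_force: [0.2, -1.0, -4.4]
finger_gap: 0.145
gripper_force: 78.3
```

```bash
python3 -c "
from h import *
s=read_state();print(s['gripper_force'],s['finger_gap'],s['contact_force'],s['torque'])
delta([504.3,-187.4,258],195.4)"
```

```text
78.282630443573 0.1448205448473825 [ 0.18216444 -1.00229344 -4.44557928] [ 0.02400156  0.04287055 -0.01725313]
at [539.9 152.7 259.6] [ 1.7998e+02 -8.0000e-02 -1.6624e+02] shift [ 2.311 -6.437  0.033] rot [ 0.    -0.001 -0.029]
```

Call:
carry_out([
  [[0.1, -0.25, 0, 0, 0, 0], [0.15, -0.45, 0, 0, 0, 0], [0.2, -0.6, 0, 0, 0, 0], [0.22, -0.6, 0, 0, 0, 0], [0.22, -0.6, 0, 0, 0, 0], [0.22, -0.6, 0, 0, 0, 0], [0.22, -0.6, 0, 0, 0, 0], [0.22, -0.6, 0, 0, 0, 0], [0.22, -0.6, 0, 0, 0, 0], [0.2, -0.6, 0, 0, 0, 0]],
])

```text
time_s: 6.85
eef_pos: [509.1, -139.6, 259.7]
tool_rot: [180.0, -0.1, -166.3]
contact_force: [0.1, -0.8, -3.9]
finger_gap: 0.148
gripper_force: 78.2
```

Call:
carry_out([
  [[0.18, -0.48, 0, 0, 0, 0], [0.11, -0.31, 0, 0, 0, -0.015], [0.05, -0.147, 0, 0, 0, -0.014], [0, 0, 0, 0, 0, 0], [0, 0, 0, 0, 0, 0], [0, 0, 0, 0, 0, 0]],
])

```text
time_s: 7.6
eef_pos: [505.0, -186.8, 260.3]
tool_rot: [180.0, 0.0, -164.5]
contact_force: [0.8, 0.0, -4.3]
finger_gap: 0.149
gripper_force: 78.2
```

```bash
python3 -c "
from h import *
delta([504.3,-187.4,258],195.4)
a=capture('top');b=capture('scene')
for c in (a,b):print(proj(c,[[504,-187,30],[504,-187,130]]))
W=np.hstack([a['frame'][120:370,270:530],b['frame'][60:310,130:390]])
cv2.imwrite('pics/hold.png',cv2.resize(W[:,:,::-1],(780,375)))"
```

```text
at [ 505.  -186.8  260.3] [ 179.99    0.   -164.53] shift [ 0.016 -0.009  0.047] rot [0.    0.    0.001]
[[393.98514212 244.24236314]
 [402.15769311 237.34344928]]
[[251.48205395 241.08946215]
 [244.50400674 209.90082763]]
```

View pics/hold.png

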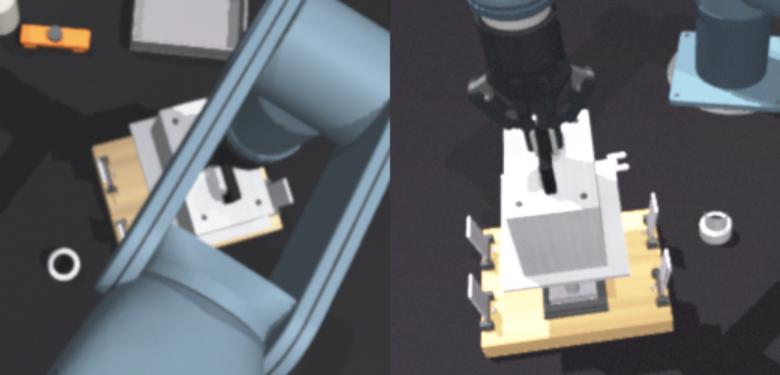

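The cover hangs level over the board. The far flange corners show at about (207,252) and (289,243) in the scene view. I'll check its alignment with the board in that view before lowering.

```bash
python3 - <<'E'
from h import *
c=capture('scene');f=c['frame'];H,S,V=cv2.split(cv2.cvtColor(f,cv2.COLOR_RGB2HSV))
s=read_state();z=s['eef_pos'][2]-128.05
m=((S<50)&(V>150)).astype(np.uint8)*255
z0=np.zeros_like(m);z0[175:262,200:296]=m[175:262,200:296]
k=max(cv2.findContours(z0,cv2.RETR_EXTERNAL,cv2.CHAIN_APPROX_NONE)[0],key=cv2.contourArea).reshape(-1,2)
P=onplane(c,k,z+6)[:,:2]
a=np.radians(15.4);Q=(P-[504.3,-187.4])@np.array([[np.cos(a),-np.sin(a)],[np.sin(a),np.cos(a)]])
far=Q[(Q[:,0]>85)&(abs(Q[:,1])<65)];L=Q[(Q[:,1]>65)&(Q[:,0]>10)&(Q[:,0]<88)];Rr=Q[(Q[:,1]<-65)&(Q[:,0]>10)&(Q[:,0]<88)]
for n,A,i in(("far",far,0),("left",L,1),("right",Rr,1)):
    if len(A): print(n,len(A),np.median(A[:,i]),A[:,i].std(),np.polyfit(A[:,1-i],A[:,i],1))
print(s['eef_pos'])
E
```

```text
far 128 110.91886024828136 10.002174262650632 [-5.94895161e-04  1.10278518e+02]
left 41 76.12616873229709 8.220038428614483 [-0.2783207  93.93307032]
right 38 -77.94230473758569 2.233898179978358 [-6.57380460e-03 -7.85273827e+01]
[ 505.00184461 -187.01418626  260.39618913]
```

```bash
python3 - <<'E'
from h import *
c=capture('scene');g=cv2.cvtColor(c['frame'],cv2.COLOR_RGB2GRAY).astype(float)
s=read_state();z=s['eef_pos'][2]-128.05+6
a=np.radians(15.4);B=np.array([[np.cos(a),-np.sin(a)],[np.sin(a),np.cos(a)]])
def edge(xs,ys,axis):
    # sample the picture along board-frame lines at height z, report strongest step position
    out=[]
    for p in (ys if axis==0 else xs):
        t=(xs if axis==0 else ys); q=np.array([[u,p] if axis==0 else [p,u] for u in t])
        W=np.c_[q@B.T+[504.3,-187.4],np.full(len(q),z)];uv=proj(c,W).astype(np.float32)
        v=cv2.remap(cv2.GaussianBlur(g,(3,3),0).astype(np.float32),uv[:,0].reshape(1,-1),uv[:,1].reshape(1,-1),cv2.INTER_LINEAR)[0]
        d=np.diff(v);i=np.argmin(d) if t[1]>t[0] else np.argmin(d);out.append((p,round(t[i],1),round(d[i])))
    return out
far=edge(np.arange(82,112,.5),np.r_[-65:-35:6,38:68:6],0)
L=edge(np.arange(20,92,8),np.arange(60,90,.5),1)
Rr=edge(np.arange(20,92,8),np.arange(-60,-90,-.5),1)
print(far);print(L);print(Rr)
E
```

```text
[(np.int64(-65), np.float64(95.0), -5), (np.int64(-59), np.float64(96.5), -4), (np.int64(-53), np.float64(95.0), -4), (np.int64(-47), np.float64(95.0), -4), (np.int64(-41), np.float64(95.0), -4), (np.int64(38), np.float64(99.0), -8), (np.int64(44), np.float64(98.5), -8), (np.int64(50), np.float64(94.5), -5), (np.int64(56), np.float64(96.5), -4), (np.int64(62), np.float64(95.0), -4)]
[(np.int64(20), np.float64(61.5), 0), (np.int64(28), np.float64(79.5), -1), (np.int64(36), np.float64(77.0), -1), (np.int64(44), np.float64(76.0), -1), (np.int64(52), np.float64(75.5), -1), (np.int64(60), np.float64(76.0), -1), (np.int64(68), np.float64(75.5), -1), (np.int64(76), np.float64(76.5), -1), (np.int64(84), np.float64(77.0), -1)]
[(np.int64(20), np.float64(-81.5), -15), (np.int64(28), np.float64(-87.5), -13), (np.int64(36), np.float64(-87.5), -13), (np.int64(44), np.float64(-87.0), -11), (np.int64(52), np.float64(-84.5), -13), (np.int64(60), np.float64(-81.5), -15), (np.int64(68), np.float64(-78.5), -3), (np.int64(76), np.float64(-74.5), -1), (np.int64(84), np.float64(-74.5), -1)]
```

The far flange edge comes out at 95 mm and the left one at 76 mm, both within about 1 mm of nominal. I'll lower to just above the plinth.

Call:
carry_out([
  [[0.01, 0, 0.15, 0, 0, 0], [0, 0, 0.25, 0, 0, 0], [0, 0, 0.3, 0, 0, 0], [0, 0, 0.3, 0, 0, 0], [0, 0, 0.3, 0, 0, 0], [0, 0, 0.2, 0, 0, 0], [0, 0, 0.14, 0, 0, 0], [0, 0, 0, 0, 0, 0], [0, 0, 0, 0, 0, 0]],
])

```text
time_s: 8.93
eef_pos: [504.8, -187.8, 178.8]
tool_rot: [-180.0, 0.0, -164.6]
contact_force: [-0.5, 0.1, -4.5]
finger_gap: 0.15
gripper_force: 78.2
```

Call:
carry_out([
  [[0, 0, 0.06, 0, 0, 0], [0, 0, 0.06, 0, 0, 0], [0, 0, 0.06, 0, 0, 0], [0, 0, 0.06, 0, 0, 0], [0, 0, 0.05, 0, 0, 0], [0, 0, 0, 0, 0, 0], [0, 0, 0, 0, 0, 0]],
])

```text
time_s: 9.8
eef_pos: [504.5, -187.7, 163.9]
tool_rot: [-180.0, 0.0, -164.6]
contact_force: [-1.2, -0.0, -3.5]
finger_gap: 0.146
gripper_force: 78.2
```

Call:
carry_out([
  [[0, 0, 0.04, 0, 0, 0], [0, 0, 0.04, 0, 0, 0], [0, 0, 0.04, 0, 0, 0], [0, 0, 0.01, 0, 0, 0], [0, 0, 0, 0, 0, 0], [0, 0, 0, 0, 0, 0]],
])

```text
time_s: 10.55
eef_pos: [504.6, -188.1, 157.8]
tool_rot: [-179.9, 0.0, -164.6]
contact_force: [-2.1, -2.8, 2.7]
finger_gap: 0.144
gripper_force: 79.2
```

The cover is seated: the weight has come off the wrist with its underside at z ≈ 29.8. I'll release and rise.

Call:
carry_out([
  [[0, 0, 0, 0, 0, 0], [0, 0, 0, 0, 0, 0], [0, 0, 0, 0, 0, 0], [0, 0, 0, 0, 0, 0], [0, 0, 0, 0, 0, 0]],
], hand=1)

```text
time_s: 11.18
eef_pos: [504.5, -187.5, 157.3]
tool_rot: [180.0, -0.0, -164.6]
contact_force: [-0.2, 0.5, 1.4]
finger_gap: 1.001
gripper_force: 0.0
```

Call:
carry_out([
  [[0, 0, -0.3, 0, 0, 0], [0, 0, -0.5, 0, 0, 0], [0, 0, -0.5, 0, 0, 0], [0, 0, -0.4, 0, 0, 0], [0, 0, 0, 0, 0, 0], [0, 0, 0, 0, 0, 0], [0, 0, 0, 0, 0, 0]],
])

```text
time_s: 12.05
eef_pos: [503.9, -187.3, 241.3]
tool_rot: [179.9, -0.1, -164.6]
contact_force: [-0.4, 0.1, -0.6]
finger_gap: 1.004
gripper_force: 0.0
```

```bash
cat >> h.py <<'E'
a_=np.radians(15.4)
def bw(x,y,z): return np.array([504.3+x*np.cos(a_)-y*np.sin(a_),-187.4+x*np.sin(a_)+y*np.cos(a_),z])
E
python3 - <<'E'
from h import *
b=capture('scene');a=capture('top')
g=b['frame'];print(top_face(b,(195,120,300,245),142,200)[1])
W=np.hstack([a['frame'][120:370,270:530],b['frame'][60:310,130:390]])
cv2.imwrite('pics/placed.png',cv2.resize(W[:,:,::-1],(780,375)))
print(read_state()['finger_gap'])
for sx,sy,n in ((-50,1,"NL"),(50,-1,"FR"),(-50,-1,"NR"),(50,1,"FL")):
    print(n,[np.round(bw(sx,sy*v,w),1).tolist() for v,w in ((165,230),(165,80))])
delta(bw(-50,165,238),195.4,0)
E
```

```text
((491.7846984863281, -180.94696044921875), (208.9114532470703, 193.49375915527344), 7.904538631439209)
0.9991713227529136
NL [[412.3, -41.6, 230.0], [412.3, -41.6, 80.0]]
FR [[596.3, -333.2, 230.0], [596.3, -333.2, 80.0]]
NR [[499.9, -359.8, 230.0], [499.9, -359.8, 80.0]]
FL [[508.7, -15.0, 230.0], [508.7, -15.0, 80.0]]
at [ 504.  -187.4  241.5] [ 1.7993e+02 -7.0000e-02 -1.6457e+02] shift [0.994 3.299 0.074] rot [ 0.001 -0.001  0.   ]
```

View pics/placed.png

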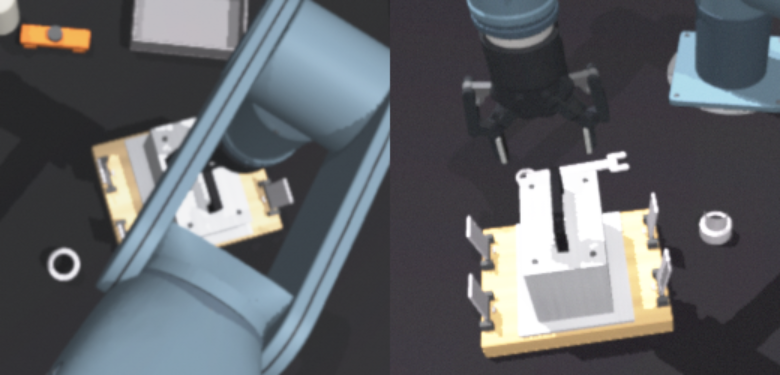

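The cover sits flat inside the clips, and all four clips still stand open. Now the near left clip: I shut the fingers, go outboard of it and tilt 20° so that the gripper body clears the cover wall.

Call:
carry_out([
  [[0.05, 0.3, 0, 0, 0, 0], [0.15, 0.5, 0, 0, 0, 0], [0.2, 0.6, 0, 0, 0, 0], [0.2, 0.6, 0, 0, 0, 0], [0.2, 0.6, 0, 0, 0, 0], [0.15, 0.5, 0, 0, 0, 0], [0.05, 0.2, 0, 0, 0, 0], [0, 0, 0, 0.175, 0, 0], [0, 0, 0, 0.175, 0, 0], [0, 0, 0, 0, 0, 0]],
], hand=-1)

```text
time_s: 13.4
eef_pos: [411.8, -39.2, 241.7]
tool_rot: [-160.0, -0.1, -164.2]
contact_force: [0.5, 1.1, -0.4]
finger_gap: -0.0
gripper_force: 0.0
```

Call:
carry_out([
  [[0, 0.1, 0.25, 0, 0, 0], [0, 0.2, 0.5, 0, 0, 0], [0, 0.2, 0.55, 0, 0, 0], [0, 0.2, 0.55, 0, 0, 0], [0, 0.2, 0.55, 0, 0, 0], [0, 0.15, 0.42, 0, 0, 0], [0, 0.05, 0.2, 0, 0, 0], [0, 0, 0, 0, 0, 0], [0, 0, 0, 0, 0, 0]],
])

```text
time_s: 14.52
eef_pos: [413.1, -42.5, 82.2]
tool_rot: [-159.9, 0.1, -164.6]
contact_force: [-0.5, -0.4, 0.6]
finger_gap: 0.005
gripper_force: 0.0
```

```bash
cat >> h.py <<'E'
def bpos():
    s=read_state();p=s["eef_pos"]-[504.3,-187.4,0];c,q=np.cos(a_),np.sin(a_)
    print("board x,y,z",np.round([c*p[0]+q*p[1],-q*p[0]+c*p[1],p[2]],1),np.round(s["tool_rot"],1),s["finger_gap"],np.round(s["contact_force"],1),s["time_s"])
E
python3 -c "
from h import *
bpos()"
```

```text
board x,y,z [-49.5 163.9  82.2] [-1.599e+02  1.000e-01 -1.646e+02] 0.004665318034596905 [-0.5 -0.4  0.6] 14.525
```

Call:
carry_out([
  [[0, -0.32, 0.17, 0, 0, 0], [0, -0.31, 0.17, 0, 0, 0], [0, -0.2, 0.1, 0, 0, 0], [0, -0.2, 0.1, 0, 0, 0], [0, -0.11, 0.12, 0, 0, 0], [0, -0.11, 0.12, 0, 0, 0], [0, -0.08, 0.16, 0, 0, 0], [0, -0.07, 0.17, 0, 0, 0], [0, 0, 0, 0, 0, 0]],
])

```text
time_s: 15.65
eef_pos: [434.6, -124.2, 52.9]
tool_rot: [-160.0, -0.1, -164.6]
contact_force: [0.0, -0.9, -0.1]
finger_gap: -0.002
gripper_force: 0.0
```

```bash
python3 -c "
from h import *
bpos()"
```

```text
board x,y,z [-50.4  79.5  52.9] [-1.600e+02 -1.000e-01 -1.646e+02] -0.0022999684473467372 [ 0.  -0.9 -0.1] 15.65
```

Call:
carry_out([
  [[0, -0.05, 0.07, 0, 0, 0], [0, 0.01, 0.06, 0, 0, 0], [0, 0.01, 0.06, 0, 0, 0], [0, 0, 0, 0, 0, 0], [0, 0, 0, 0, 0, 0]],
])

```text
time_s: 16.27
eef_pos: [435.9, -128.0, 44.9]
tool_rot: [-160.0, -0.0, -164.6]
contact_force: [-1.6, 1.8, 0.7]
finger_gap: -0.0
gripper_force: 0.0
```

```bash
python3 -c "
from h import *
bpos()
b=capture('scene');cv2.imwrite('pics/c1.png',cv2.resize(b['frame'][130:310,160:340,::-1],(540,540),interpolation=cv2.INTER_CUBIC))"
```

```text
board x,y,z [-50.2  75.4  44.9] [-160.    -0.  -164.6] -0.00043811681220084136 [-1.6  1.8  0.7] 16.275
```

View pics/c1.png

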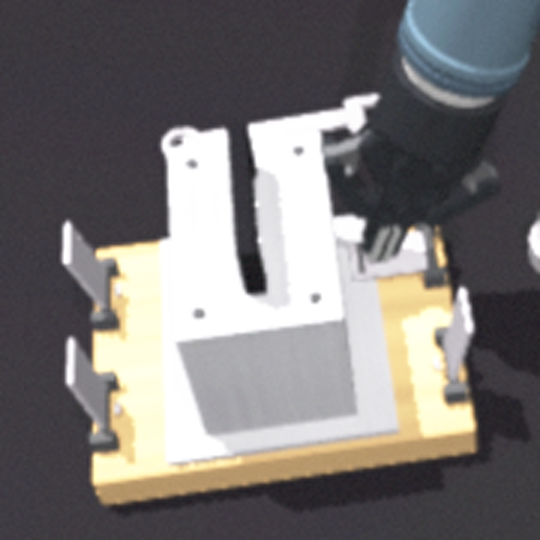

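The near left clip lies flat over the flange at about (390,250) in the crop. I'll retreat along the tool axis and cross to the far right clip.

Call:
carry_out([
  [[0, 0, -0.25, 0, 0, 0], [0, 0, -0.5, 0, 0, 0], [0, 0, -0.65, 0, 0, 0], [0, 0, -0.7, 0, 0, 0], [0, 0, -0.7, 0, 0, 0], [0, 0, -0.7, 0, 0, 0], [0, 0, -0.4, 0, 0, 0], [0, 0, 0, -0.175, 0, 0], [0, 0, 0, -0.175, 0, 0], [0, 0, 0, 0, 0, 0]],
])

```text
time_s: 17.58
eef_pos: [419.3, -66.2, 229.3]
tool_rot: [-179.9, 0.1, -164.9]
contact_force: [-0.4, 0.2, 0.2]
finger_gap: -0.001
gripper_force: 0.0
```

Call:
carry_out([
  [[-0.1, -0.3, 0, 0, 0, 0], [-0.2, -0.6, 0, 0, 0, 0], [-0.22, -0.7, 0, 0, 0, 0], [-0.22, -0.7, 0, 0, 0, 0], [-0.22, -0.7, 0, 0, 0, 0], [-0.22, -0.7, 0, 0, 0, 0], [-0.22, -0.7, 0, 0, 0, 0], [-0.22, -0.7, 0, 0, 0, 0], [-0.22, -0.6, 0, 0, 0, 0], [-0.16, -0.44, 0, 0, 0, 0]],
])

```text
time_s: 18.82
eef_pos: [597.7, -332.9, 227.6]
tool_rot: [-179.9, -0.1, -164.5]
contact_force: [0.8, 0.3, -0.6]
finger_gap: -0.002
gripper_force: 0.0
```

Call:
carry_out([
  [[0, 0, 0, -0.175, 0, 0], [0, 0, 0, -0.175, 0, 0], [0, 0, 0, 0, 0, 0], [0, 0, 0, 0, 0, 0]],
])

```text
time_s: 19.32
eef_pos: [597.1, -332.0, 227.8]
tool_rot: [160.1, -0.0, -164.5]
contact_force: [0.0, -0.2, 1.2]
finger_gap: 0.001
gripper_force: 0.0
```

```bash
python3 -c "
from h import *
bpos()"
```

```text
board x,y,z [  51.  -164.1  227.8] [ 160.1   -0.  -164.5] 0.0013546533256625372 [ 0.  -0.2  1.2] 19.325
```

Call:
carry_out([
  [[0.01, -0.1, 0.25, 0, 0, 0], [0.01, -0.2, 0.5, 0, 0, 0], [0, -0.2, 0.55, 0, 0, 0], [0, -0.2, 0.55, 0, 0, 0], [0, -0.15, 0.4, 0, 0, 0], [0, -0.11, 0.35, 0, 0, 0], [0, -0.05, 0.16, 0, 0, 0], [0, 0, 0, 0, 0, 0], [0, 0, 0, 0, 0, 0]],
])

```text
time_s: 20.45
eef_pos: [596.0, -333.8, 82.3]
tool_rot: [160.0, 0.1, -164.6]
contact_force: [-0.4, -0.5, -0.4]
finger_gap: 0.004
gripper_force: 0.0
```

```bash
python3 -c "
from h import *
bpos()"
```

```text
board x,y,z [  49.5 -165.5   82.3] [ 1.600e+02  1.000e-01 -1.646e+02] 0.003907021387286749 [-0.4 -0.5 -0.4] 20.45
```

Same sweep, mirrored.

Call:
carry_out([
  [[0, 0.33, 0.17, 0, 0, 0], [0, 0.32, 0.17, 0, 0, 0], [0, 0.2, 0.1, 0, 0, 0], [0, 0.2, 0.1, 0, 0, 0], [0, 0.11, 0.12, 0, 0, 0], [0, 0.11, 0.12, 0, 0, 0], [0, 0.08, 0.16, 0, 0, 0], [0, 0.07, 0.17, 0, 0, 0], [0, 0.05, 0.07, 0, 0, 0], [0, -0.01, 0.06, 0, 0, 0]],
])

```text
time_s: 21.7
eef_pos: [572.0, -247.1, 48.7]
tool_rot: [160.0, 0.0, -164.6]
contact_force: [1.9, -5.4, 5.8]
finger_gap: 0.004
gripper_force: 0.0
```

Call:
carry_out([
  [[0, -0.01, 0.06, 0, 0, 0], [0, 0, 0, 0, 0, 0], [0, 0, 0, 0, 0, 0]],
])

```text
time_s: 22.08
eef_pos: [571.9, -246.4, 45.3]
tool_rot: [160.0, 0.0, -164.6]
contact_force: [3.6, -3.3, 2.9]
finger_gap: -0.001
gripper_force: 0.0
```

```bash
python3 -c "
from h import *
bpos()
b=capture('scene');cv2.imwrite('pics/c2.png',cv2.resize(b['frame'][130:310,160:340,::-1],(540,540),interpolation=cv2.INTER_CUBIC))"
```

```text
board x,y,z [ 49.5 -74.8  45.3] [ 160.     0.  -164.6] -0.0007199110741969091 [ 3.6 -3.3  2.9] 22.075
```

View pics/c2.png

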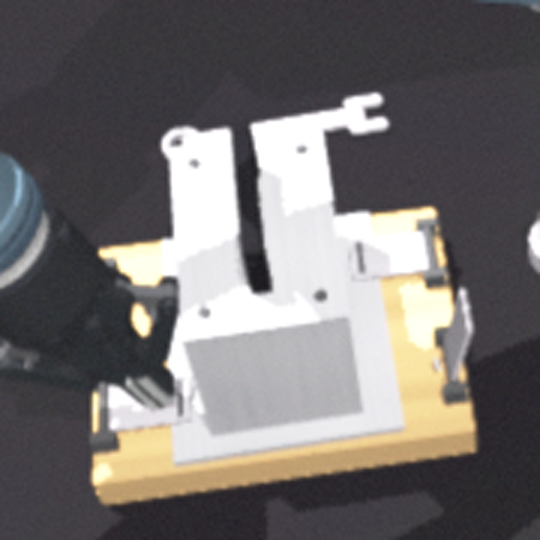

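The far right clip is flat too, at about (150,400), and the near left one stays closed at (395,255). Next, the near right clip.

Call:
carry_out([
  [[0, 0, -0.25, 0, 0, 0], [0, 0, -0.5, 0, 0, 0], [0, 0, -0.7, 0, 0, 0], [0, 0, -0.7, 0, 0, 0], [0, 0, -0.5, 0, 0, 0], [0.2, 0, -0.35, 0, 0, 0], [0.4, -0.2, -0.07, 0, 0, 0], [0.5, -0.2, -0.07, 0, 0, 0], [0.5, -0.2, -0.07, 0, 0, 0], [0.39, -0.13, -0.05, 0, 0, 0]],
])

```text
time_s: 23.38
eef_pos: [497.0, -360.5, 184.4]
tool_rot: [159.8, -0.1, -164.6]
contact_force: [0.3, 1.1, -0.3]
finger_gap: 0.001
gripper_force: 0.0
```

Call:
carry_out([
  [[0, -0.1, 0.3, 0, 0, 0], [0, -0.2, 0.5, 0, 0, 0], [0, -0.2, 0.55, 0, 0, 0], [0, -0.15, 0.4, 0, 0, 0], [0, -0.06, 0.2, 0, 0, 0], [0, 0, 0, 0, 0, 0], [0, 0, 0, 0, 0, 0]],
])

```text
time_s: 24.25
eef_pos: [500.0, -359.8, 82.6]
tool_rot: [160.0, 0.0, -164.6]
contact_force: [0.2, 0.4, 0.1]
finger_gap: 0.002
gripper_force: 0.0
```

```bash
python3 -c "
from h import *
bpos()"
```

```text
board x,y,z [ -49.9 -165.1   82.6] [ 160.     0.  -164.6] 0.002114618740475606 [0.2 0.4 0.1] 24.25
```

Call:
carry_out([
  [[0, 0.33, 0.17, 0, 0, 0], [0, 0.32, 0.17, 0, 0, 0], [0, 0.2, 0.1, 0, 0, 0], [0, 0.2, 0.1, 0, 0, 0], [0, 0.11, 0.12, 0, 0, 0], [0, 0.11, 0.12, 0, 0, 0], [0, 0.08, 0.16, 0, 0, 0], [0, 0.07, 0.17, 0, 0, 0], [0, 0.05, 0.07, 0, 0, 0], [0, -0.01, 0.06, 0, 0, 0]],
])

```text
time_s: 25.5
eef_pos: [475.7, -273.0, 48.9]
tool_rot: [160.0, 0.0, -164.6]
contact_force: [0.6, -6.2, 5.6]
finger_gap: 0.003
gripper_force: 0.0
```

Call:
carry_out([
  [[0, -0.01, 0.06, 0, 0, 0], [0, 0, 0, 0, 0, 0], [0, 0, 0, 0, 0, 0]],
])

```text
time_s: 25.88
eef_pos: [475.6, -272.8, 45.7]
tool_rot: [160.0, 0.0, -164.6]
contact_force: [-0.1, -5.0, 2.5]
finger_gap: -0.004
gripper_force: 0.0
```

Call:
carry_out([
  [[0, 0, -0.25, 0, 0, 0], [0, 0, -0.5, 0, 0, 0], [0, 0, -0.65, 0, 0, 0], [0, 0, -0.7, 0, 0, 0], [0, 0, -0.7, 0, 0, 0], [0, 0, -0.7, 0, 0, 0], [0, 0, -0.4, 0, 0, 0], [0, 0, 0, 0.175, 0, 0], [0, 0, 0, 0.175, 0, 0], [0, 0, 0, 0, 0, 0]],
])

```text
time_s: 27.12
eef_pos: [492.4, -333.2, 229.9]
tool_rot: [179.9, -0.0, -164.4]
contact_force: [0.3, -0.3, 0.9]
finger_gap: 0.003
gripper_force: 0.0
```

```bash
python3 -c "
from h import *
bpos()
b=capture('scene');cv2.imwrite('pics/c3.png',cv2.resize(b['frame'][130:310,160:340,::-1],(540,540),interpolation=cv2.INTER_CUBIC))"
```

```text
board x,y,z [ -50.2 -137.4  229.9] [ 179.9   -0.  -164.4] 0.0028267241290052523 [ 0.3 -0.3  0.9] 27.125
```

View pics/c3.png

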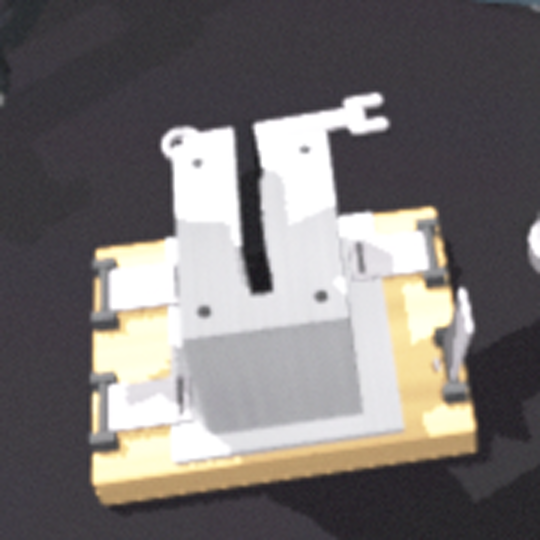

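Three clips are flat: near left at (395,255), far right at (145,405) and near right at (140,285). Only the far left at (460,345) is still open, so I cross to it.

Call:
carry_out([
  [[-0.1, 0.3, 0, 0, 0, 0], [-0.2, 0.6, 0, 0, 0, 0], [-0.22, 0.7, 0, 0, 0, 0], [-0.22, 0.7, 0, 0, 0, 0], [-0.22, 0.7, 0, 0, 0, 0], [-0.22, 0.7, 0, 0, 0, 0], [-0.22, 0.7, 0, 0, 0, 0], [-0.22, 0.65, 0, 0, 0, 0], [-0.22, 0.6, 0, 0, 0, 0], [-0.16, 0.4, 0, 0, 0, 0]],
])

```text
time_s: 28.42
eef_pos: [509.5, -17.4, 228.6]
tool_rot: [179.9, -0.1, -164.6]
contact_force: [0.5, 0.1, 0.1]
finger_gap: -0.001
gripper_force: 0.0
```

Call:
carry_out([
  [[0, 0, 0, 0.175, 0, 0], [0, 0, 0, 0.175, 0, 0], [0, 0.1, 0.25, 0, 0, 0], [0, 0.2, 0.5, 0, 0, 0], [0, 0.2, 0.55, 0, 0, 0], [0, 0.2, 0.55, 0, 0, 0], [0, 0.15, 0.45, 0, 0, 0], [0, 0.16, 0.45, 0, 0, 0], [0, 0, 0, 0, 0, 0], [0, 0, 0, 0, 0, 0]],
])

```text
time_s: 29.68
eef_pos: [509.6, -19.3, 82.6]
tool_rot: [-160.0, -0.0, -164.7]
contact_force: [-0.7, -0.6, 0.3]
finger_gap: 0.002
gripper_force: 0.0
```

```bash
python3 -c "
from h import *
bpos()"
```

```text
board x,y,z [ 49.8 160.6  82.6] [-160.    -0.  -164.7] 0.0017739014222928993 [-0.7 -0.6  0.3] 29.675
```

Call:
carry_out([
  [[0, -0.29, 0.16, 0, 0, 0], [0, -0.28, 0.16, 0, 0, 0], [0, -0.2, 0.1, 0, 0, 0], [0, -0.2, 0.1, 0, 0, 0], [0, -0.11, 0.12, 0, 0, 0], [0, -0.11, 0.12, 0, 0, 0], [0, -0.08, 0.16, 0, 0, 0], [0, -0.07, 0.17, 0, 0, 0], [0, -0.05, 0.07, 0, 0, 0], [0, 0.01, 0.06, 0, 0, 0]],
])

```text
time_s: 30.92
eef_pos: [532.6, -101.3, 49.4]
tool_rot: [-159.9, 0.1, -164.6]
contact_force: [-3.4, 8.7, 11.0]
finger_gap: -0.001
gripper_force: 0.0
```

Call:
carry_out([
  [[0, 0.01, 0.06, 0, 0, 0], [0, 0, 0, 0, 0, 0], [0, 0, 0, 0, 0, 0]],
])

```text
time_s: 31.3
eef_pos: [532.3, -101.6, 46.0]
tool_rot: [-159.9, 0.0, -164.6]
contact_force: [0.7, 3.0, 1.8]
finger_gap: -0.001
gripper_force: 0.0
```

Call:
carry_out([
  [[0, 0, -0.25, 0, 0, 0], [0, 0, -0.5, 0, 0, 0], [0, 0, -0.65, 0, 0, 0], [0, 0, -0.7, 0, 0, 0], [0, 0, -0.7, 0, 0, 0], [0, 0, -0.7, 0, 0, 0], [0, 0, -0.6, 0, 0, 0], [0, 0, -0.3, 0, 0, 0], [0, 0, 0, 0, 0, 0], [0, 0, 0, 0, 0, 0]],
])

```text
time_s: 32.55
eef_pos: [511.3, -29.2, 251.2]
tool_rot: [-160.0, -0.1, -164.6]
contact_force: [-0.5, 0.9, 0.8]
finger_gap: 0.001
gripper_force: 0.0
```

```bash
python3 -c "
from h import *
bpos()
b=capture('scene');cv2.imwrite('pics/c4.png',b['frame'][:,:,::-1])"
```

```text
board x,y,z [ 48.8 150.7 251.2] [-1.600e+02 -1.000e-01 -1.646e+02] 0.0013411557076931343 [-0.5  0.9  0.8] 32.55
```

View pics/c4.png

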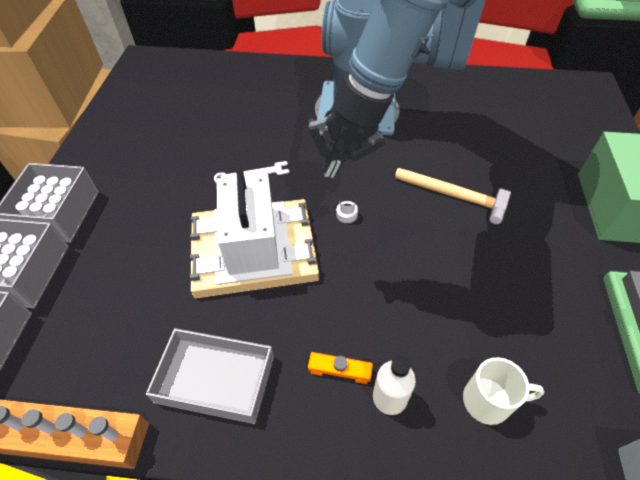

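All four clips lie flat, at about (292,215), (295,252), (207,225) and (207,265). The bystanders are where they were and the arm is clear of everything, so I'm handing in.

```bash
python3 -c "
from h import *
print(hand_in())"
```

```text
the job is handed in; nothing more can be done
None
```

The cover sits flat over the die set and all four clips are closed over its flange, in the order near left, far right, near right, far left; the other things are where they were, and the job was handed in at about 33 s.

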